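# Clear the spacer sleeve and hold the sprung lid just below balance

## Task

A spacer sleeve has been left on the lid of the grey fixture box: slide it over the slimmer upright post, all the way down onto the post's foot, and let go of it. Then lift the sprung lid by its bar until it is clearly past its balance point (about 75 to 80 degrees from closed) without letting it go over to its open stop, ease it back to about 8 degrees below the balance point, and keep holding it there so that I can set the spring: finish while still holding the lid up. Do not knock the other things about.

Things in the scene. Friction and masses are not known exactly. Their poses are not given: they have to be found in the camera images.
- sleeve_mid (a point): Steel spacer sleeve (a short tube), outside diameter 44 mm, bore 25 mm, height 30 mm, about 180 g, standing on end on the closed lid at the start, loose. This point is its centre, half-way up its 30 mm; its z axis is the bore axis.
- slim_post_top (a point): Top centre, 65 mm above the table, of the slimmer of two upright steel posts: shaft diameter 20 mm, chamfered tip, rising 53 mm out of a round foot 80 mm across and 12 mm thick; fixed. The sleeve fits over it with 2.5 mm play all round and rests on the foot, its centre then 27 mm above the table. It stands left or right of the box.
- thick_post_top (a point): Top centre of the other, thicker post: shaft diameter 36 mm, same foot and height; the sleeve does not fit it. Fixed.
- hinge_mid (a point): Middle of the lid's hinge line, 93 mm above the table, on the far top edge of a low grey steel box 160 mm deep, 240 mm wide, 88 mm high, fixed to the table. Its y axis runs along the hinge line, its -x axis points level from the hinge to the box's front (towards the robot, give or take the box's yaw); z is up.
- bar_mid (a point): Middle of the lid's bar handle: round steel bar, 12 mm diameter, parallel to the hinge line, 210 mm from it, in the plane of the lid. 34 mm gap between bar and lid edge, 110 mm free between its two arms. Lid closed: bar level, 93 mm above the table, free above and below. It can be pinched from above at every angle up to 1.4 rad and turns between the fingers.
- lid (a joint): Lid angle, rad: 0 closed and level, grows as the front edge rises, open stop 1.8. Aluminium plate 170 mm (hinge to front edge) x 250 x 6 mm, 0.8 kg, top face 96 mm above the table when closed. A hinge spring bears part of its weight: below the balance point, 1.20 rad (69 degrees), it falls shut, above it it swings on to the stop. Lifting at the bar takes 1.3 N at most, near balance almost nothing.
- oil_bottle: Bystander, loose: closed oil bottle, 60 mm across, 170 mm tall. Origin at the centre of its underside.
- tin: Bystander, loose: round tin, 100 mm across, 120 mm tall. Origin at the centre of its underside.
- brush: Bystander, loose: bench brush lying down, 200 mm long. Origin at the middle of its length.
- wrench: Bystander, loose: wrench lying down, 160 mm long. Origin at the middle of its length.
- pulley: Bystander, loose: small aluminium grooved pulley lying flat, 68 mm across, 30 mm tall. Origin at the centre of its underside.
- vee_block: Bystander, loose: steel vee block, 70 x 45 x 38 mm. Origin at the centre of its underside.
Mind the look-alikes: they are no part of the job. Leave any black or green look-alike of the part that bears slim_post_top alone. What is shaped like the part that bears sleeve_mid but yellow is not meant.

How it is judged:
By the outcome, as a careful person would: the job done as asked, in the order asked, and still so for the second after the job is handed in, while the arm keeps its last pose, push and grip.
It also fails if it takes over 69 s, if anything falls off the work surface, if the arm or the gripper's body presses on something with over 40 N, if the wrist force passes 120 N, or if a joint passes its speed limit or range.

## Robot

A 7-joint arm with a two-finger parallel gripper is mounted at the origin on the work surface. World frame = base frame: x ahead of the robot, y to its left, z up, the work surface at z = 0. Lengths are in mm, angles in rad, forces in N, time in s.
With the tool pointing down it reaches from about 400 to 875 mm from the base axis. Payload 4.4 kg.
Tool frame: the origin (TCP) lies at the very end of the fingers, on their centre line; the grasp point (between the pads) lies 19 mm behind it (ctrl.grasp_offset is the distance from the TCP to the grasp point, in mm); z points along the fingers, y is the line along which they close (so a half turn about z gives the same grasp; the last joint's range is limited). The gripper opens to 85 mm and grips with 20 to 120 N. Pads are 22 mm wide; open, the fingers measure 114 mm over their backs; the gripper's body (76 mm by 85 mm) begins 54 mm behind the grasp point. The pads swing forward as they close: fully open they stand 13 mm farther back than shut.
Start: joints at [1.21, 0.628, 0.038, 1.517, -0.027, 0.996, -0.02], TCP at [188.884, -621.965, 231.313] pointing down, gripper open.
Joint ranges: [-3.06, 3.06], [-0.37, 2.12], [-1.25, 1.32], [0.18, 2.47], [-1.1, 4.24], [0.23, 1.98], [-2.94, 2.94]. Speed limits (rad/s): [2.57, 2.57, 3.14, 3.14, 3.14, 3.14, 3.14].

## Interface

Orientations are given as [roll, pitch, yaw] about the fixed x, y, z axes, in that order (R = Rz(yaw) Ry(pitch) Rx(roll)).
In Python, from cell import status, cams, ctrl gives the robot as it stands.
- The arm moves only by the tool move_arm, never from a script. Its argument "plan" is a list of rows, each a list of 3 entries, a list of its own where there are three numbers: the shift along the world's x, y, z in mm, then the turn, a rotation vector about the world's x, y, z in degrees, then the opening, from 0 (shut) to 1 (fully open). In form: [[[x, y, z], [wx, wy, wz], gripper], ...]. A call has 1 to 10 rows; each row shifts and turns the commanded pose from where the row before left it; what a row does not reach is not made up. A row lasts 1/8 s, in which the tool goes at most 62.5 mm and 10.7 degrees, less where a joint would pass 70% of its speed; a pose out of reach is approached as far as the arm can. A call with a gripper value outside its range is refused whole. The fingers move at their own pace and stop on an object; the grip force is fixed at half the most. Time passes only in rows, so rows that do not move let the fingers close. It gives the time, the measured TCP pose, the force, the opening and the grip force at its end, in the units of the state.
- status.read_state(): the state, without advancing time (a new reading comes with each control period).
- cams.get_image(name): name is "side" or "top" or "wrist"; returns the picture (480x640x3 uint8, blue, green, red); there is no depth.
- cams.camera_params(name): a dict with "K" (3x3 intrinsics, pixels), "pose" (4x4, takes a point from camera to world coordinates); the wrist camera has in their place "tool_from_camera" (4x4, takes a point from camera to tool coordinates, whose origin is the TCP and whose axes are the flange's). Camera axes: x right, y down, z forward; pixel columns grow to the right and rows downward; lengths in mm; the calibration is good to about 2 mm. A picture is of the moment at which its call begins: read the wrist's pose just before it. camera_params takes no time and is no camera call.
- ctrl.finish_job(): hands the job in; it is judged then, once.
The state is a dict: "clock": time; "qpos": joint angles; "qd": joint speeds; "tau": joint torques, N m; "eef_pos": TCP position; "tool_rot": TCP orientation; "force": force on the tool from outside, world axes, zero at the start; "torque": the same for the moment, N m; "width": finger opening in mm; "gripper_force": force on a finger pad.
Only numpy, scipy, OpenCV 4.12 (cv2) and the standard library are available. Lean on these libraries where they do the work, as an engineer would, in place of code of your own. Each camera call takes 0.05 s, during which the arm holds its last target. There are 200 camera calls.

## Working session

There is one attempt and no reset: what is moved stays moved. The work goes in short steps, Python scripts to look and compute and a tool call to move; the robot and the scene stay as the last step left them, time stands still between calls to the robot, and variables do not carry over. Pictures are saved under pics/ and viewed, at most 10 in all, crops included, and the job is handed in when it is done.

Besides the shell and the picture viewer there is one more tool, called after "Request:" as name(argument=value, ...) on one line, values as JSON. move_arm: Moves the arm, as the interface text tells. Its arguments: {"type":"object","properties":{"plan":{"type":"array","items":{"type":"array"}}},"required":["plan"]}

```bash
mkdir -p pics; ls; python3 - <<'E'
from cell import status,cams,ctrl
import cv2,numpy as np
print(status.read_state(), ctrl.grasp_offset)
for n in("side","top"):
    im=cams.get_image(n);cv2.imwrite(f"pics/{n}0.png",im)
    p=cams.camera_params(n);print(n,np.round(p["K"],1).tolist(),np.round(p["pose"],3).tolist())
print(cams.camera_params("wrist"))
E
```

```text
pics
{'clock': 0.0, 'qpos': array([ 1.21019156,  0.62934258,  0.0384341 ,  1.51841499, -0.02701207,
        0.99630375, -0.02000576]), 'qd': array([ 0.00054221,  0.00124504, -0.00030576,  0.00092528, -0.00096166,
       -0.00052381,  0.0008861 ]), 'tau': array([-8.72351825e-05, -5.63404691e+01,  1.22633614e+00, -1.93445206e+01,
        1.10692374e-02,  1.03214852e-02,  2.29120548e-05]), 'eef_pos': array([ 188.70392365, -621.32278162,  230.37623096]), 'tool_rot': array([-3.13964169e+00,  1.19378371e-05,  2.94797732e-01]), 'force': array([ 0.5046464 , -0.61569591,  0.27936287]), 'torque': array([-0.0272017 , -0.05781931, -0.0501153 ]), 'gripper_force': 0.0, 'width': 85.14655037278047} 18.700000000000003
side [[508.6, 0.0, 319.6], [0.0, 508.6, 246.8], [0.0, 0.0, 1.0]] [[-0.966, -0.119, 0.231, 237.202], [-0.26, 0.49, -0.832, 945.489], [-0.014, -0.864, -0.504, 656.77], [0.0, 0.0, 0.0, 1.0]]
top [[441.2, 0.0, 312.7], [0.0, 441.2, 242.7], [0.0, 0.0, 1.0]] [[-0.04, -0.979, 0.198, 291.711], [-0.999, 0.039, -0.01, 7.806], [0.002, -0.198, -0.98, 1093.229], [0.0, 0.0, 0.0, 1.0]]
{'K': array([[406.80952897,   0.        , 323.09617018],
       [  0.        , 406.80952897, 234.80872928],
       [  0.        ,   0.        ,   1.        ]]), 'tool_from_camera': array([[-1.00262577e-04, -9.47424440e-01, -3.19979561e-01,
         8.15862587e+01],
       [ 9.99999994e-01, -1.08593398e-04,  8.19259614e-06,
         1.06165108e+00],
       [-4.25095336e-05, -3.19979559e-01,  9.47424446e-01,
        -1.42080398e+02],
       [ 0.00000000e+00,  0.00000000e+00,  0.00000000e+00,
         1.00000000e+00]])}
```

View pics/top0.png

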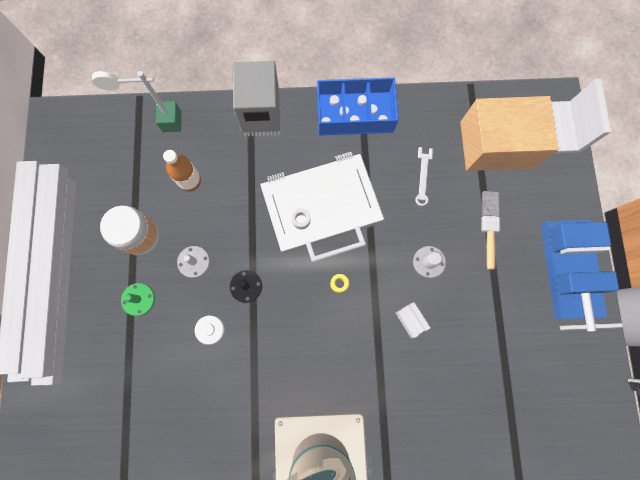

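View pics/side0.png

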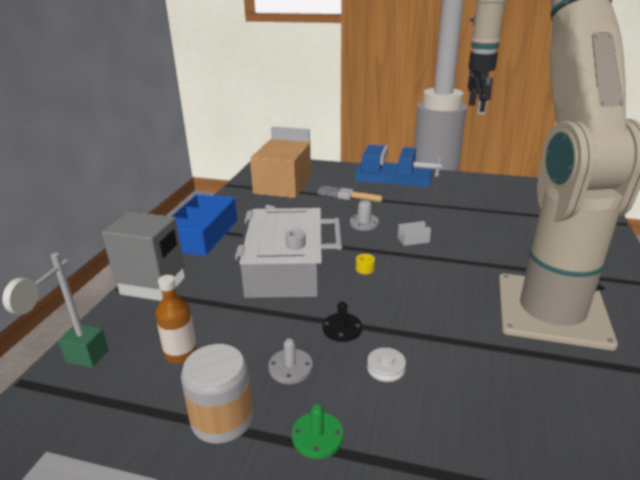

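Top view shows the steel sleeve on the lid at (302,218), with a yellow look-alike at (340,283). The post candidates are:
- steel, left, slim-looking: (193,262)
- steel, right, thick: (430,262)
- black: (246,286)
- green: (137,299)

The left steel post fits the description: it is grey, with the slimmer shaft. I'll confirm it in one enlarged crop.

```bash
python3 - <<'E'
import cv2,numpy as np
t=cv2.imread("pics/top0.png");s=cv2.imread("pics/side0.png")
def c(im,u,v,r=26,k=5):
    o=cv2.resize(im[v-r:v+r,u-r:u+r],(260,260),interpolation=cv2.INTER_CUBIC);return o
cv2.imwrite("pics/crop.png",np.vstack([np.hstack([c(t,193,262),c(t,430,262),c(t,302,218)]),np.hstack([c(s,290,358),c(s,364,214),c(s,296,239)])]))
E
```

```text
(no output)
```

View pics/crop.png

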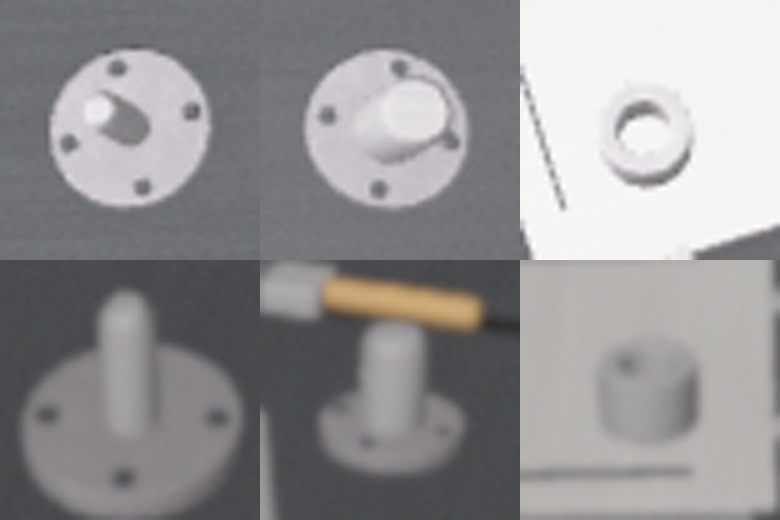

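Confirmed: the left steel post (193,262) is clearly slim and the right one thick, and the grey sleeve stands on the lid. Next step is triangulation.

```bash
cat > h.py <<'E'
import numpy as np,cv2
from scipy.spatial.transform import Rotation as R
from cell import status,cams,ctrl
def ray(n,uv,T=None):
    p=cams.camera_params(n);T=p["pose"] if T is None else T
    d=T[:3,:3]@np.linalg.inv(p["K"])@[uv[0],uv[1],1];return T[:3,3],d/np.linalg.norm(d)
def wristT():
    s=status.read_state();M=np.eye(4);M[:3,:3]=R.from_euler("xyz",s["tool_rot"]).as_matrix();M[:3,3]=s["eef_pos"]
    return M@cams.camera_params("wrist")["tool_from_camera"]
def plane(r,z): o,d=r;return o+d*(z-o[2])/d[2]
def tri(*rs):
    A=0;b=0
    for o,d in rs:
        P=np.eye(3)-np.outer(d,d);A=A+P;b=b+P@o
    x=np.linalg.solve(A,b);return x.round(1),[round(float(np.linalg.norm(np.cross(x-o,d))),1) for o,d in rs]
def proj(n,X,T=None):
    p=cams.camera_params(n);T=p["pose"] if T is None else T
    q=p["K"]@(T[:3,:3].T@(np.array(X)-T[:3,3]));return (q[:2]/q[2]).round(1)
E
python3 - <<'E'
from h import *
for nm,t,s in(("post",(186.4,258),(289.3,340.5)),("sleeve",(301,218),(295.2,233)),("thick",(430+ (412-260-130)/5,262+(110-130)/5),(364+(392-260-130)/5,214+(335-260-130)/5))): print(nm,tri(ray("top",t),ray("side",s)))
print("foot",plane(ray("top",(193.2,261.6)),12),plane(ray("side",(290,366)),12))
for c in((262,187),(361,155),(383,217),(279,250)):print("lid",plane(ray("top",c),96).round(0))
for n in("top",):
    for c in((313,257),(364,240)):print("bar",plane(ray(n,c),93).round(0))
# lid mask
t=cv2.imread("pics/top0.png");g=t.min(2)
m=((g>215)*255).astype(np.uint8)
cs,_=cv2.findContours(m,cv2.RETR_EXTERNAL,cv2.CHAIN_APPROX_NONE)
for c in cs:
    a=cv2.contourArea(c)
    if a>3000: 
        b=cv2.boxPoints(cv2.minAreaRect(c));print(a,b.round(1).tolist(),[plane(ray("top",q),96).round(1)[:2].tolist() for q in b])
for nm,u in(("bottle",(190,185)),("tin",(140,235)),("pulley",(209,330)),("black",(246,287))):print(nm,plane(ray("top",u),0).round(0))
E
```

```text
post (array([475. , 296.9,  65.5]), [0.7, 0.7])
sleeve (array([547. ,  22.6, 124.9]), [1.7, 1.7])
thick (array([ 452. , -288.4,   64.3]), [0.8, 0.8])
foot [474.03493025 294.7874288   12.        ] [474.6151051  303.70896838  12.        ]
lid [632. 112.  96.]
lid [ 703. -127.   96.]
lid [ 548. -169.   96.]
lid [479.  76.  96.]
bar [460.  -2.  93.]
bar [ 495. -121.   93.]
8322.0 [[-1.7000000476837158, 382.8999938964844], [5.5, 160.0], [58.099998474121094, 161.6999969482422], [50.900001525878906, 384.6000061035156]] [[210.7, 690.1], [723.9, 724.5], [714.7, 598.4], [202.6, 576.1]]
8176.0 [[260.0, 183.60000610351562], [362.29998779296875, 152.10000610351562], [388.29998779296875, 236.39999389648438], [285.8999938964844, 267.8999938964844]] [[640.7, 117.0], [710.5, -130.4], [501.0, -177.4], [437.0, 61.3]]
bottle [678. 309.   0.]
tin [550. 434.   0.]
pulley [306. 257.   0.]
black [407. 166.   0.]
```

Request:
move_arm(plan=[[[30,54,0],[0,0,0],1],[[30,54,0],[0,0,0],1],[[30,54,0],[0,0,0],1],[[30,54,0],[0,0,0],1],[[30,54,0],[0,0,0],1],[[30,54,0],[0,0,0],1],[[30,54,0],[0,0,0],1],[[30,54,0],[0,0,0],1],[[30,54,0],[0,0,0],1],[[30,54,0],[0,0,0],1]])

```text
clock: 1.35
eef_pos: [489.5, -80.2, 231.3]
tool_rot: [3.141, 0.0, 0.295]
force: [0.1, -0.3, -0.4]
width: 85.4
gripper_force: 0.0
```

Request:
move_arm(plan=[[[30,53,0],[0,0,0],1],[[30,52,0],[0,0,0],1],[[0,0,0],[0,0,0],1],[[0,0,0],[0,0,0],1]])

```text
clock: 1.85
eef_pos: [548.2, 22.4, 230.7]
tool_rot: [3.141, 0.002, 0.295]
force: [0.4, -0.9, 0.1]
width: 85.7
gripper_force: 0.0
```

```bash
python3 - <<'E'
from h import *
T=wristT();im=cams.get_image("wrist");cv2.imwrite("pics/w1.png",im);np.save("w1.npy",T)
s=status.read_state();print(s["eef_pos"],s["tool_rot"],s["force"],s["qpos"],s["clock"])
print(proj("wrist",(547,22.6,126),T),proj("wrist",(478,-62,93),T))
E
```

```text
[548.03399284  21.47430647 230.93140524] [3.14087620e+00 1.74183107e-03 2.93110790e-01] [-0.43270121 -0.45751853 -0.73034448] [-0.06997115  0.48309692 -0.0309964   1.80203     0.02040112  0.85833577
 -1.38846779] 1.9
[320.5 233.5] [398.2 329.1]
```

View pics/w1.png

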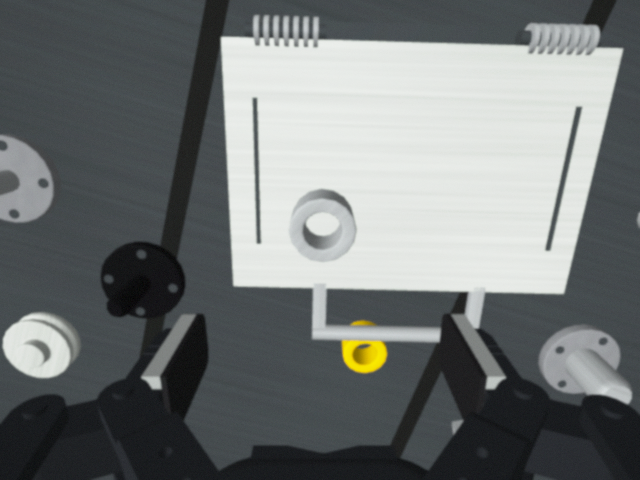

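The wrist view shows the sleeve's top rim centre at about (322.5,229). The bar runs from (313,332) to (478,335) and the lid's front edge is at y≈289. The fingers are clear of everything.

```bash
python3 - <<'E'
from h import *
T=np.load("w1.npy")
print(plane(ray("wrist",(322.5,229),T),126), tri(ray("wrist",(322.5,229),T),ray("top",(301,218)),ray("side",(295.2,233))))
im=cv2.imread("pics/w1.png")
for u in((318,334),(478,335),(232,288),(565,294),(221,39),(622,47)):print(u,plane(ray("wrist",u,T),93 if u[1]>300 else 96).round(1))
print("post", )
E
```

```text
[550.26501164  22.27209435 126.        ] (array([548. ,  22.1, 123.7]), [1.4, 2.4, 1.4])
(318, 334) [455.4  -2.7  93. ]
(478, 335) [ 491.3 -124.4   93. ]
(232, 288) [476.6  71.   96. ]
(565, 294) [ 544.8 -170.9   96. ]
(221, 39) [640.7 115.2  96. ]
(622, 47) [ 708.7 -124.1   96. ]
post
```

Request:
move_arm(plan=[[[1,0,-40],[0,0,0],1],[[0,0,-40],[0,0,0],1],[[0,0,-30],[0,0,0],1],[[0,0,-15],[0,0,0],1],[[0,0,-6],[0,0,0],1],[[0,0,0],[0,0,0],1],[[0,0,0],[0,0,0],1]])

```text
clock: 2.78
eef_pos: [550.6, 23.0, 101.3]
tool_rot: [3.141, -0.002, 0.295]
force: [-0.7, 0.1, -0.6]
width: 85.0
gripper_force: 0.0
```

Request:
move_arm(plan=[[[-1,0,-2],[0,0,0],0.7],[[0,0,0],[0,0,0],0.6],[[0,0,0],[0,0,0],0.5],[[0,0,0],[0,0,0],0.3],[[0,0,0],[0,0,0],0.3],[[0,0,0],[0,0,0],0.3],[[0,0,0],[0,0,0],0.3]])

```text
clock: 3.65
eef_pos: [548.9, 23.1, 98.5]
tool_rot: [-3.142, -0.0, 0.295]
force: [-1.1, 0.2, 5.5]
width: 42.4
gripper_force: 60.2
```

Request:
move_arm(plan=[[[0,0,10],[0,0,0],0.3],[[0,0,30],[0,0,0],0.3],[[0,0,20],[0,0,0],0.3],[[0,0,0],[0,0,0],0.3],[[0,0,0],[0,0,0],0.3]])

```text
clock: 4.28
eef_pos: [548.3, 22.9, 157.6]
tool_rot: [-3.141, 0.001, 0.295]
force: [0.4, 0.0, -1.9]
width: 42.0
gripper_force: 61.3
```

```bash
python3 - <<'E'
from h import *
T=wristT();im=cams.get_image("wrist");cv2.imwrite("pics/w2.png",im)
s=status.read_state();print(s["eef_pos"],s["tool_rot"],s["force"],s["width"])
M=T@np.linalg.inv(cams.camera_params("wrist")["tool_from_camera"])
for z in(-28,-24,2):print(z,proj("wrist",(M@[0,0,z,1])[:3],T))
E
```

```text
[548.06635621  22.91887601 157.32482378] [-3.14123826e+00  1.89303340e-03  2.94812916e-01] [ 0.04917775  0.38957869 -1.54800792] 42.05223306547184
-28 [319.9 358.5]
-24 [320.  351.3]
2 [320.4 312.9]
```

View pics/w2.png

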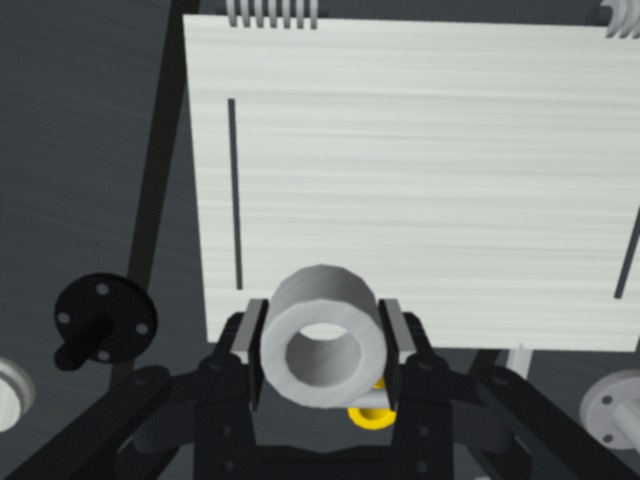

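The sleeve is gripped upright, with its rim centre at (324,352). I'll carry it next to the post and view both in the wrist camera.

Request:
move_arm(plan=[[[-20,43,0],[0,0,0],0.3],[[-20,43,0],[0,0,0],0.3],[[-20,43,0],[0,0,0],0.3],[[-20,43,0],[0,0,0],0.3],[[-20,43,0],[0,0,0],0.3],[[-21,44,0],[0,0,0],0.3],[[0,0,-25],[0,0,0],0.3],[[0,0,0],[0,0,0],0.3],[[0,0,0],[0,0,0],0.3]])

```text
clock: 5.45
eef_pos: [428.2, 281.1, 133.2]
tool_rot: [3.141, 0.001, 0.293]
force: [-0.2, -0.3, -1.9]
width: 42.2
gripper_force: 61.5
```

```bash
python3 - <<'E'
from h import *
T=wristT();im=cams.get_image("wrist");cv2.imwrite("pics/w3.png",im);np.save("w3.npy",T)
s=status.read_state();print(s["eef_pos"],s["tool_rot"],s["force"],s["width"])
print(proj("wrist",(475,297,65),T),proj("wrist",(475,297,12),T))
E
```

```text
[428.57007116 281.28741321 133.55965412] [ 3.14123178e+00 -3.29014624e-04  2.93067681e-01] [-0.49331473 -0.09778504 -1.76632966] 41.821838840928706
[317.6 163.4] [318.6 150.6]
```

View pics/w3.png

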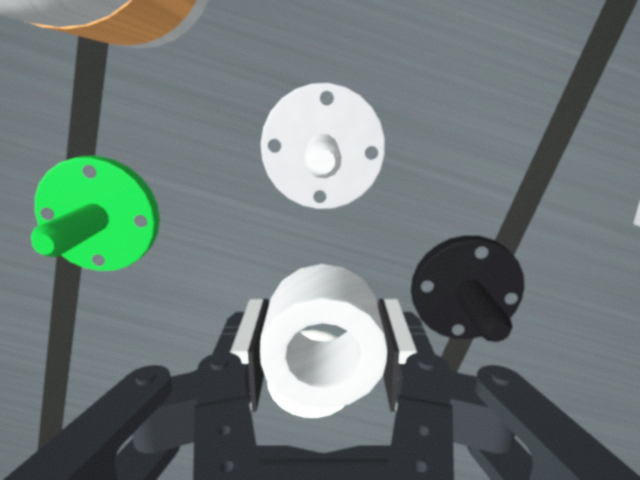

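The slim post's foot is centred at about (322,145) with its tip at (320,158); the green and black posts stay clear. I'll fit both outlines to get the relative offset.

```bash
python3 - <<'E'
from h import *
T=np.load("w3.npy");im=cv2.imread("pics/w3.png");g=cv2.cvtColor(im,cv2.COLOR_BGR2GRAY)
def fit(th,box):
    x0,y0,x1,y1=box;m=((g[y0:y1,x0:x1]>th)*255).astype(np.uint8)
    c=max(cv2.findContours(m,cv2.RETR_EXTERNAL,cv2.CHAIN_APPROX_NONE)[0],key=cv2.contourArea)
    (cx,cy),ax,a=cv2.fitEllipse(c);return (cx+x0,cy+y0),ax,a
f=fit(185,(240,60,400,230));print("foot",f,plane(ray("wrist",f[0],T),12))
for th in(225,240,250):
    s=fit(th,(262,280,386,420));print("rim",th,s)
M=T@np.linalg.inv(cams.camera_params("wrist")["tool_from_camera"])
for th in (235,250):
  t=fit(th,(300,135,345,178));print("tip",th,t,plane(ray("wrist",t[0],T),65))
for uv in((324,357),s[0]):
  r=plane(ray("wrist",uv,T),M[2,3]+27.5);print(uv,r,"sleeve-TCP",r-M[:3,3])
t=cv2.imread("pics/top0.png");g=cv2.cvtColor(t,cv2.COLOR_BGR2GRAY);f=fit(130,(170,240,216,285));print("topfoot",f,plane(ray("top",f[0]),12))
E
```

```text
foot ((322.1360549926758, 145.35971069335938), (122.62266540527344, 124.77454376220703), 174.3107452392578) [478.78020306 295.77020108  12.        ]
rim 225 ((318.56168365478516, 351.2185974121094), (121.48684692382812, 135.40830993652344), 150.23692321777344)
rim 240 ((318.5463409423828, 352.49864196777344), (120.4720458984375, 131.1157989501953), 143.609130859375)
rim 250 ((317.19982147216797, 358.0110626220703), (103.48468780517578, 107.71434783935547), 159.98512268066406)
tip 235 ((313.8769426345825, 155.8453369140625), (32.31396484375, 42.49064254760742), 152.47361755371094) [478.12895233 299.91387833  65.        ]
tip 250 ((318.95741844177246, 159.49938011169434), (19.383691787719727, 26.82870101928711), 117.47887420654297) [477.09955614 296.89268975  65.        ]
(324, 357) [428.8480105  279.87934637 160.69707497] sleeve-TCP [ 0.61381963 -1.20797643 27.5       ]
(317.19982147216797, 358.0110626220703) [427.82187605 281.92152446 160.69707497] sleeve-TCP [-0.41231483  0.83420166 27.5       ]
topfoot ((192.54285621643066, 261.27962493896484), (30.60357666015625, 32.47567367553711), 52.9992561340332) [474.903798   296.42450426  12.        ]
```

Request:
move_arm(plan=[[[20,7,0],[0,0,0],0.3],[[20,7,0],[0,0,0],0.3],[[7.4,1.8,-20],[0,0,0],0.3],[[0,0,-20],[0,0,0],0.3],[[0,0,-17],[0,0,0],0.3],[[0,0,0],[0,0,0],0.3],[[0,0,0],[0,0,0],0.3]])

```text
clock: 6.38
eef_pos: [475.7, 298.0, 76.9]
tool_rot: [-3.141, -0.001, 0.294]
force: [0.2, -0.6, -2.5]
width: 42.2
gripper_force: 61.5
```

```bash
python3 - <<'E'
from h import *
a=cams.get_image("side");T=wristT();b=cams.get_image("wrist");c=cams.get_image("top")
s=status.read_state();print(s["eef_pos"],s["tool_rot"],s["force"],s["width"])
f=lambda i,u,v,r:cv2.resize(i[v-r:v+r,u-r:u+r],(400,400),interpolation=cv2.INTER_CUBIC)
cv2.imwrite("pics/w4.png",np.hstack([f(a,290,340,40),f(b,320,350,80)]))
E
```

```text
[475.7612354  298.17094623  77.13249797] [-3.14114953e+00 -1.47482539e-03  2.94794348e-01] [-0.21143232  0.69759066 -1.28764459] 42.430544571575524
```

View pics/w4.png

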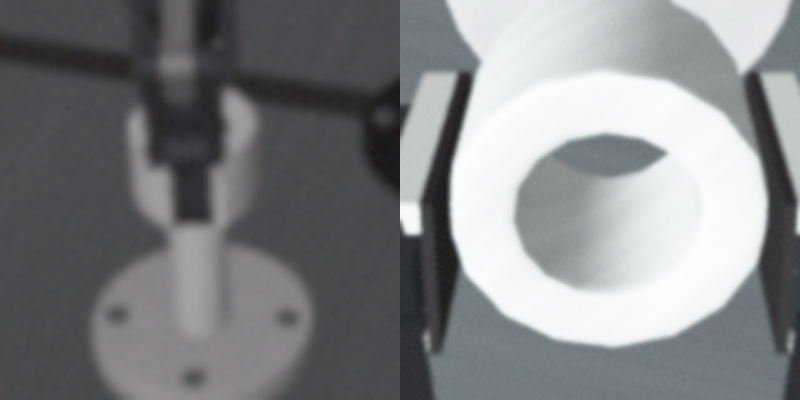

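The side view shows the sleeve directly above the post, off by 1 mm or less. Descending gently.

Request:
move_arm(plan=[[[-0.5,-1,0],[0,0,0],0.3],[[0,0,-5],[0,0,0],0.3],[[0,0,-4],[0,0,0],0.3],[[0,0,-4],[0,0,0],0.3],[[0,0,0],[0,0,0],0.3],[[0,0,0],[0,0,0],0.3]])

```text
clock: 7.28
eef_pos: [474.8, 296.9, 63.3]
tool_rot: [3.142, 0.0, 0.295]
force: [0.8, 0.3, -1.8]
width: 42.2
gripper_force: 61.5
```

Request:
move_arm(plan=[[[0,0,-3],[0,0,0],0.3],[[0,0,-3],[0,0,0],0.3],[[0,0,0],[0,0,0],0.3],[[0,0,0],[0,0,0],0.3]])

```text
clock: 7.78
eef_pos: [474.7, 296.8, 57.3]
tool_rot: [3.142, 0.0, 0.295]
force: [0.2, 1.1, -2.9]
width: 41.9
gripper_force: 61.5
```

Request:
move_arm(plan=[[[0,0,-8],[0,0,0],0.3],[[0,0,-8],[0,0,0],0.3],[[0,0,-8],[0,0,0],0.3],[[0,0,-8],[0,0,0],0.3],[[0,0,-5],[0,0,0],0.3],[[0,0,-3],[0,0,0],0.3],[[0,0,0],[0,0,0],0.3]])

```text
clock: 8.65
eef_pos: [474.8, 296.7, 17.1]
tool_rot: [3.141, 0.0, 0.295]
force: [-0.2, -0.1, -1.9]
width: 42.2
gripper_force: 61.5
```

Request:
move_arm(plan=[[[0,0,-2],[0,0,0],0.3],[[0,0,-1],[0,0,0],0.3],[[0,0,0],[0,0,0],0.3],[[0,0,0],[0,0,0],0.3]])

```text
clock: 9.15
eef_pos: [474.9, 297.0, 15.3]
tool_rot: [-3.141, -0.001, 0.295]
force: [-1.8, -0.3, 6.1]
width: 42.0
gripper_force: 62.4
```

Contact with the foot at the expected height, so I'm releasing.

Request:
move_arm(plan=[[[0,0,0],[0,0,0],0.6],[[0,0,0],[0,0,0],0.7],[[0,0,0],[0,0,0],0.8],[[0,0,0],[0,0,0],0.8],[[0,0,0],[0,0,0],0.8],[[0,0,0],[0,0,0],0.8]])

```text
clock: 9.9
eef_pos: [474.7, 296.8, 14.3]
tool_rot: [3.142, 0.0, 0.295]
force: [-0.8, 0.4, 0.1]
width: 68.4
gripper_force: 0.0
```

Request:
move_arm(plan=[[[0,0,10],[0,0,0],0.8],[[0,0,20],[0,0,0],0.8],[[0,0,40],[0,0,0],0.8],[[0,0,50],[0,0,0],0.8],[[0,0,30],[0,0,0],0.8],[[0,0,0],[0,0,0],0.8]])

```text
clock: 10.65
eef_pos: [476.4, 297.9, 167.5]
tool_rot: [-3.14, -0.006, 0.295]
force: [0.6, -0.9, -0.4]
width: 68.4
gripper_force: 0.0
```

```bash
python3 - <<'E'
from h import *
a=cams.get_image("side");T=wristT();b=cams.get_image("wrist");c=cams.get_image("top");np.save("w5.npy",T)
s=status.read_state();print(s["eef_pos"],s["tool_rot"],s["force"],s["width"],s["qpos"])
f=lambda i,u,v,r:cv2.resize(i[v-r:v+r,u-r:u+r],(400,400),interpolation=cv2.INTER_CUBIC)
cv2.imwrite("pics/w5.png",np.hstack([f(a,290,350,40),f(b,320,240,120)]))
E
```

```text
[474.1168503  296.37965136 163.72900392] [3.14115166e+00 1.38287976e-03 2.94762423e-01] [ 0.51256005 -1.24864931 -0.37754681] 68.23886536397497 [-6.08235784e-01  5.84805339e-01 -9.60916019e-04  1.84261958e+00
  7.96196354e-04  7.15619573e-01 -1.88567226e+00]
```

View pics/w5.png

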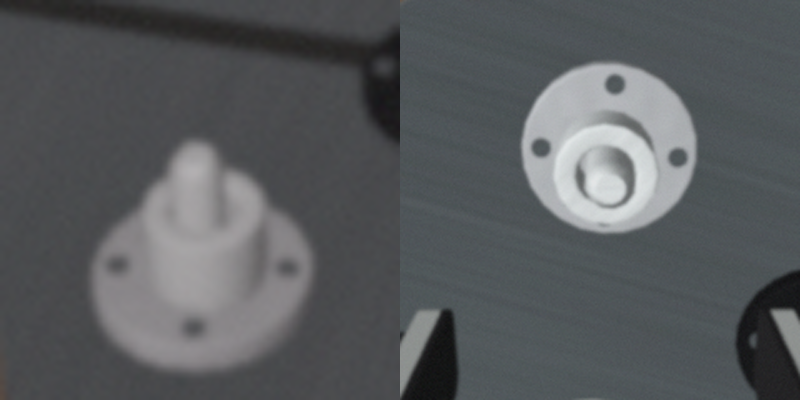

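The sleeve is seated on the foot around the slim post and released. Now to the bar, turning the tool +89° so the fingers close across it.

Request:
move_arm(plan=[[[0,-40,2],[0,0,9.9],0.5],[[0,-40,2],[0,0,9.9],0.35],[[0,-40,2],[0,0,9.9],0.35],[[0,-40,2],[0,0,9.9],0.35],[[0,-40,2],[0,0,9.9],0.35],[[0,-40,0],[0,0,9.9],0.35],[[0,-40,0],[0,0,9.9],0.35],[[0,-40,0],[0,0,9.9],0.35],[[0,-39,0],[0,0,9.9],0.35],[[0,0,0],[0,0,0],0.35]])

```text
clock: 12.05
eef_pos: [473.3, -66.0, 172.7]
tool_rot: [-3.138, -0.001, 1.843]
force: [-0.6, 0.7, 0.5]
width: 29.5
gripper_force: 0.0
```

```bash
python3 - <<'E'
from h import *
from cell import status
T=wristT();b=cams.get_image("wrist");np.save("w6.npy",T);cv2.imwrite("pics/w6.png",b)
s=status.read_state();print(s["eef_pos"],s["tool_rot"],s["force"],s["width"],s["qpos"])
print(proj("wrist",(475,-62,93),T))
E
```

```text
[473.73067338 -63.59611878 173.02987598] [-3.13918376e+00 -1.67674265e-03  1.84512673e+00] [ 0.60588888 -0.08851437  0.49400646] 30.180697759964154 [ 0.41376472  0.51069923 -0.4822977   2.03563235  0.36651411  0.68141532
 -0.03072831]
[329.7 239.7]
```

View pics/w6.png

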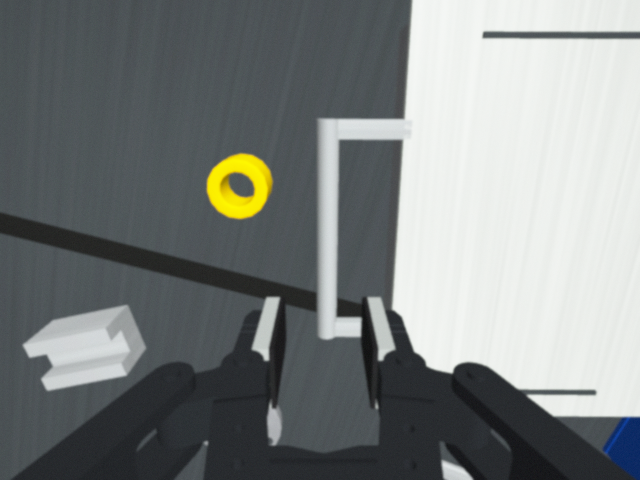

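The bar is the vertical line at x≈328, from y=118 to y=338. It is between the fingers, and the lid's front edge is at x≈400.

```bash
python3 - <<'E'
from h import *
T=np.load("w6.npy")
a=plane(ray("wrist",(328.5,124),T),93);b=plane(ray("wrist",(326.5,333),T),93);d=(a-b)[:2]
print(a,b,(a+b)/2,np.linalg.norm(d),np.arctan2(-d[0],d[1]))
# bar height from top view (coarse points) at matching ends
for z in (83,93,103):
  p=plane(ray("wrist",(327.5,228),T),z);print(z,p,proj("top",p),proj("side",p))
t=cv2.imread("pics/top0.png")[235:270,330:346].min(2);print(t[:,[0,4,8,12]].T)
s=cv2.imread("pics/side0.png")[228:240,325:350].min(2);print(s[::5])
E
```

```text
[4.56677245e+02 6.51841486e-03 9.30000000e+01] [ 490.06267015 -122.09083039   93.        ] [473.36995754 -61.04215599  93.        ] 126.57941855343515 0.266908654619815
83 [472.78429567 -58.53885066  83.        ] [337.3 251.4] [337.6 236.3]
93 [471.84903216 -55.49020204  93.        ] [336.2 251.1] [337.7 233.2]
103 [470.91376865 -52.44155341 103.        ] [335.1 250.7] [337.8 230. ]
[[230 146 109 109 108 109 109 108 109 108 108 110 112 113 115 116 215 229
  230 222 195 147 134 137 135 139 139 138 140 137 133 131 128 125 125]
 [138 109 105 111 109 111 109 110 110 108 110 113 113 114 110 219 230 230
  216 181 143 126 132 136 137 136 140 139 138 136 133 131 129 124 120]
 [108 110 110 108 108 112 110 110 108 109 108 110 111 141 219 231 231 208
  168 135 129 130 133 134 135 138 138 137 134 133 130 130 129 125 121]
 [109 111 110 110 111 112 112 107 107 110 108 112 158 225 230 224 199 154
  127 126 127 130 133 132 135 137 136 136 137 132 133 127 126 124 121]]
[[ 74  74  73  74  72  75  73  74  79 104 136 152 155 145 125 100  78  74
   74  73  74  74  76  75  74]
 [ 74  75  73  75  75  74  73  77  78  93 122 145 155 150 134 109  85  76
   77  74  76  75  73  74  75]
 [ 75  74  73  74  75  77  75  74  78  84 109 137 153 152 144 121  94  79
   77  75  74  73  77  74  74]]
```

Request:
move_arm(plan=[[[0,2,-30],[0,0,0],0.35],[[0,0,-30],[0,0,0],0.35],[[0,0,-15],[0,0,0],0.35],[[0,0,-10],[0,0,0],0.35],[[0,0,-8],[0,0,0],0.35],[[0,0,-4],[0,0,0],0.35],[[0,0,0],[0,0,0],0.35],[[0,0,0],[0,0,0],0.35]])

```text
clock: 13.1
eef_pos: [475.1, -60.2, 77.7]
tool_rot: [3.141, 0.0, 1.85]
force: [-0.2, 0.2, 1.1]
width: 29.7
gripper_force: 0.0
```

Request:
move_arm(plan=[[[0,0,-2],[0,0,0],0.2],[[0,0,0],[0,0,0],0.1],[[0,0,0],[0,0,0],0.05],[[0,0,0],[0,0,0],0.05],[[0,0,0],[0,0,0],0.05],[[0,0,0],[0,0,0],0.05]])

```text
clock: 13.85
eef_pos: [473.7, -60.6, 75.1]
tool_rot: [-3.139, 0.0, 1.849]
force: [-5.1, -1.8, 1.7]
width: 10.0
gripper_force: 58.5
```

The bar is gripped. I'll lift it along the 210 mm arc in 4° rows.

Request:
move_arm(plan=[[[0.5,0.1,14.6],[0,0,0],0.05],[[1.4,0.4,14.6],[0,0,0],0.05],[[2.5,0.7,14.5],[0,0,0],0.05],[[3.4,1.0,14.2],[0,0,0],0.05],[[4.4,1.3,13.9],[0,0,0],0.05],[[0,0,0],[0,0,0],0.05]])

```text
clock: 14.6
eef_pos: [485.5, -57.4, 148.4]
tool_rot: [-3.139, 0.001, 1.849]
force: [-6.9, -2.2, 1.4]
width: 10.0
gripper_force: 58.8
```

Request:
move_arm(plan=[[[5.0,1.5,13.6],[0,0,0],0.05],[[6.0,1.8,13.2],[0,0,0],0.05],[[6.8,2.0,12.7],[0,0,0],0.05],[[7.7,2.3,12.1],[0,0,0],0.05],[[8.5,2.5,11.6],[0,0,0],0.05],[[0,0,0],[0,0,0],0.05]])

```text
clock: 15.35
eef_pos: [519.0, -48.1, 211.9]
tool_rot: [-3.137, 0.002, 1.849]
force: [-8.7, -3.8, 7.2]
width: 9.9
gripper_force: 58.8
```

Request:
move_arm(plan=[[[8.2,2.3,12],[0,0,0],0.05],[[10.2,2.9,10.2],[0,0,0],0.05],[[10.8,3.1,9.4],[0,0,0],0.05],[[11.4,3.3,8.6],[0,0,0],0.05],[[11.9,3.4,7.8],[0,0,0],0.05],[[0,0,0],[0,0,0],0.05]])

```text
clock: 16.1
eef_pos: [572.8, -33.4, 261.8]
tool_rot: [-3.14, 0.004, 1.849]
force: [-10.1, -5.7, 14.7]
width: 9.9
gripper_force: 59.3
```

Request:
move_arm(plan=[[[-1.0,-0.3,1.5],[0,0,0],0.05],[[0,0,0],[0,0,0],0.05]])

```text
clock: 16.35
eef_pos: [572.2, -33.5, 261.6]
tool_rot: [-3.142, 0.003, 1.849]
force: [-5.3, -4.9, 5.4]
width: 9.5
gripper_force: 59.3
```

Request:
move_arm(plan=[[[12.2,3.5,7.4],[0,0,0],0.05],[[12.8,3.7,6.5],[0,0,0],0.05],[[13.2,3.8,5.6],[0,0,0],0.05],[[0,0,0],[0,0,0],0.05]])

```text
clock: 16.85
eef_pos: [613.1, -22.2, 282.3]
tool_rot: [3.137, 0.004, 1.849]
force: [-3.3, -5.3, 6.8]
width: 9.7
gripper_force: 59.8
```

```bash
python3 - <<'E'
from h import *
a=cams.get_image("side");cv2.imwrite("pics/s7.png",a)
s=status.read_state();print(s["eef_pos"],s["force"],s["width"],s["qpos"],s["clock"])
cv2.imwrite("pics/s7c.png",cv2.resize(a[100:320,200:420],(600,600),interpolation=cv2.INTER_CUBIC))
E
```

```text
[612.56141316 -22.38123094 282.07377412] [-2.00689866 -5.68017026  6.63219346] 9.61132213699012 [ 0.30716623  0.5633923  -0.52020843  1.55705316  0.30614227  1.09778166
 -0.00726825] 16.9
```

View pics/s7c.png

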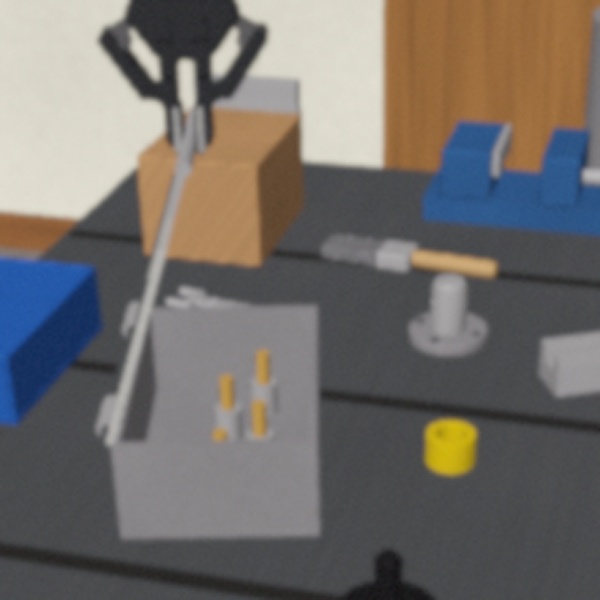

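```bash
cat > ang.py <<'E'
from h import *
def lid(f,th0):
    g=cv2.imread(f).min(2).astype(float);e=np.array([.961,.276,0]);y=np.array([-.276,.961,0]);Z=np.array([0,0,1.])
    H=np.array([675,-4,93.])+125*y
    pr=lambda r,t:proj("side",H+r*(-np.cos(t)*e+np.sin(t)*Z))
    best=[]
    for r in range(40,165,5):
        # scan row around prediction; near-edge strip = brightness peak
        u,v=pr(r,th0);v=int(round(v));us=np.arange(int(u)-9,int(u)+10);row=g[v,us]-np.percentile(g[v,us],30)
        row=np.clip(row-.4*row.max(),0,None);uc=(row*us).sum()/row.sum()
        o,d=ray("side",(uc,v));k=((H-o)@y)/(d@y);P=o+k*d-H;best.append((-P@e,P[2]))
    b=np.array(best);A=np.polyfit(b[:,1],b[:,0],1);res=b[:,0]-np.polyval(A,b[:,1]);k=abs(res)<4
    A=np.polyfit(b[k,1],b[k,0],1);print("angle",np.degrees(np.arctan2(1,A[0])),"offset",A[1],k.sum(),res.std(),pr(0,0),pr(170,th0))
E
python3 -c "
from ang import *
lid('pics/s7.png',np.radians(72))"
```

```text
angle 72.90010761226007 offset 0.32868848274940615 22 2.073649099566344 [240.7 262.3] [260.1 191. ]
```

Request:
move_arm(plan=[[[6.5,1.9,2.4],[0,0,0],0.05],[[6.5,1.9,1.8],[0,0,0],0.05],[[5.5,1.5,1.4],[0,0,0],0.05],[[0,0,0],[0,0,0],0.05],[[0,0,0],[0,0,0],0.05]])

```text
clock: 17.52
eef_pos: [631.0, -17.3, 287.9]
tool_rot: [3.137, 0.004, 1.849]
force: [-1.7, -4.5, 6.6]
width: 9.6
gripper_force: 59.1
```

```bash
python3 - <<'E'
from ang import *
a=cams.get_image("side");cv2.imwrite("pics/s8.png",a)
s=status.read_state();print(s["eef_pos"],s["force"],s["clock"])
lid('pics/s8.png',np.radians(77.5))
p=s["eef_pos"];h=(p[0]-473.7)*.961+(p[1]+60.6)*.275;z=p[2]-75.1
for d in(0,6):print(np.degrees(np.arctan2(z-d,210-h)),np.hypot(z-d,210-h))
E
```

```text
[630.91740432 -17.31192968 287.87415309] [-0.86611869 -5.13698496  7.42493252] 17.575
angle 77.26764554529804 offset -1.4461321023902824 25 0.6946794960337236 [240.7 262.3] [251.8 189.2]
77.54133968699865 217.90540769055008
77.19158955853098 212.05064693063002
```

Request:
move_arm(plan=[[[-6.9,-2.0,-1.7],[0,0,0],0.05],[[-6.9,-2.0,-2.1],[0,0,0],0.05],[[-6.8,-2.0,-2.3],[0,0,0],0.05],[[-6.8,-2.0,-2.6],[0,0,0],0.05],[[-6.8,-2.0,-2.8],[0,0,0],0.05],[[-6.8,-2.0,-3.2],[0,0,0],0.05],[[-6.5,-1.8,-3.4],[0,0,0],0.05],[[-6.5,-1.8,-3.6],[0,0,0],0.05],[[0,0,0],[0,0,0],0.05],[[0,0,0],[0,0,0],0.05]])

```text
clock: 18.82
eef_pos: [575.7, -32.5, 264.4]
tool_rot: [3.14, 0.002, 1.849]
force: [-2.3, -5.7, 6.6]
width: 9.2
gripper_force: 61.4
```

```bash
python3 - <<'E'
from ang import *
a=cams.get_image("side");cv2.imwrite("pics/s9.png",a)
s=status.read_state();print(s["eef_pos"],s["force"],s["clock"])
lid('pics/s9.png',np.radians(60.7))
p=s["eef_pos"];h=(p[0]-473.7)*.961+(p[1]+60.6)*.275;z=p[2]-75.1
for d in(0,6):print(np.degrees(np.arctan2(z-d,210-h)),np.hypot(z-d,210-h))
E
```

```text
[575.73210507 -32.51397771 264.41848977] [-1.46389064 -5.33510624  6.51569269] 18.875
angle 61.04681220602099 offset -4.970100829694411 24 1.532089544149408 [240.7 262.3] [276.3 197. ]
61.16636577745139 216.1111441408647
60.38013296017382 210.87485564826997
```

```bash
python3 -c "
from cell import ctrl;print(ctrl.finish_job())"
```

```text
the job is handed in; nothing more can be done
None
```

I slid the sleeve down onto the slim post's foot and released it, then raised the lid to about 77° and eased it back; the arm is still holding it at about 61°, 8° below balance, and the job is handed in (no verdict came back).

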